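# Dip the nitrogen level in the bench dewar

### The job

Check the nitrogen level in the bench dewar: lift the dip rod up and off the retort stand's hook, lower its thin end into the steel dip tube in the dewar's lid until the collar stops on the tube's mouth, and keep it down there in your grip for two seconds so that frost can form. Then draw it out and finish holding the rod level and still, well above the bench and off to one side of the dewar, ready to be read; the program ends while still holding it. Do not knock or shift the loose things on the bench.

Things in the scene. Friction and masses are not known exactly. Their poses are not given: they have to be found in the camera images.
- dip_rod: dip rod, straight stick 283 mm long, about 60 g, hanging upright on the stand's hook. Origin: centre of its collar's underside; z runs along the stick, from the thin end to the eye (up as it hangs); x lies along the stand's x. Collar: flat disc 40 mm across, z 0 to 5 mm; neck 10 mm thick to z 17 mm; square handle to 92 mm; steel wire stem 4.4 mm thick to 142 mm; eye. Balance point: z about 34 mm
- rod_tip (a point): round tip of the rod's thin end, 105 mm below the collar's underside; the thin end is a black rod 8 mm thick with fine ring marks
- rod_grip (a point): middle of the rod's handle, on its axis, 54.5 mm above the collar's underside, about 192 mm above the bench as it hangs. The handle is a grey plastic bar 16 x 16 mm square and 75 mm long (rod z 17 to 92 mm), its faces square to the rod's x and y axes
- rod_eye (a point): centre of the rod's hanging eye, 159 mm above the collar's underside: a steel wire ring in the rod's y-z plane, 30 mm wide inside, wire 4.4 mm, its top 19 mm above this point; the hook passes through it
- stand: retort stand, metal, fixed. Origin: on the bench straight below the hook's seat, where the rod hangs; z up; -x is where the hook's open end points (roughly to the robot). Base plate 165 x 90 x 12 mm, x -55 to +111 mm; post 12 mm thick at x +70 mm, 350 mm high; clamp 32 mm wide at height 312 mm with a thumb screw to +y
- hook_seat (a point): top of the hook bar at its seat, 311.5 mm above the bench. The hook is a 7 mm bar from the clamp towards the stand's -x; its end, at x -26 mm, turns up to 12 mm above the seat. To free the rod raise it about 17 mm (more than 13 so that the eye's top clears the end, less than 22 or its lower half catches the bar), then draw it along the stand's -x by 60 mm or more
- dewar: low round nitrogen dewar, aluminium can 160 mm across with a sloping shoulder and a flat white clipped-on lid 148 mm across, lid top at height 122 mm; fixed. Origin: centre of its underside; z up; the dip tube stands at x +45 mm, a low black vent cap 28 mm across, top at height 134 mm, at x -25 mm. A thin folded bail handle lies against the can
- tube_mouth (a point): centre of the dip tube's mouth, 140 mm above the bench. Upright steel tube, bore 14 mm, flared over its top 12 mm to 27 mm inside and 33 mm outside; deep enough for the whole thin end, so the collar comes to rest on the rim: the rod's origin and this point then coincide
- dish_small: bystander: small clear closed dish, 56 mm across, 15 mm high; origin at the centre of its underside
- dish_stack: bystander: stack of three clear closed dishes, 90 mm across, 44 mm high; origin at the centre of its underside
- wash_bottle: bystander: white plastic bottle, 64 mm across, 150 mm high; origin at the centre of its underside
- vial_rack: bystander: grey rack 70 x 130 mm with small capped vials, 49 mm high; origin at the centre of its underside
- tip_box: bystander: white box with clear lid, 87 x 127 mm, 67 mm high; origin at the centre of its underside
- beaker: bystander: glass beaker, 68 mm across, 85 mm high; origin at the centre of its underside
- forceps: bystander: steel forceps 125 mm long, lying flat along its x axis, 5 mm high; origin under its middle

How it is judged (in metres and radians):
On the way, in this order (a step that is already met when the one before it is completed fails the run):
1. the dip rod is off the hook and held in the fingers, no longer touching the stand (distance between rod_eye and hook_seat above 0.05 m and contact force between the fingers and dip_rod above 0.5 N and contact force between dip_rod and stand below 0.05 N), for 0.2 s.
2. the rod is down in the dip tube with its collar on the mouth of the tube (within 3 mm), upright, and is kept there in the grip for 1.5 s (z of dip_rod in the frame of tube_mouth between -0.004 and 0.003 m and horizontal distance between dip_rod and tube_mouth below 0.006 m and angle between dip_rod's own z axis and vertical below 0.12 rad and contact force between the fingers and dip_rod above 0.5 N), for 1.5 s.
3. the rod is drawn out of the tube, its tip above the mouth (z of rod_tip in the frame of tube_mouth above 0.005 m and contact force between the fingers and dip_rod above 0.5 N), for 0.1 s.
At the end, for the whole second after the job is handed in: the rod is held in the fingers, still, level to within about 11 degrees, tip and eye more than 120 mm above the bench, tip and handle not above the dewar (more than 90 mm from its axis), the rod touching neither dewar nor stand (angle between dip_rod's own z axis and vertical between 1.37 and 1.77 rad and height (world z) of each of rod_tip, rod_eye above 0.12 m and horizontal distance between each of rod_tip, rod_grip and dewar above 0.09 m and contact force between the fingers and dip_rod above 1 N and contact force between dip_rod and dewar below 0.05 N and contact force between dip_rod and stand below 0.05 N and linear speed of dip_rod below 0.02 m/s and angular speed of dip_rod below 0.15 rad/s); the arm keeps its last pose, push and grip.
It fails at once if a bystander on the bench is shifted by more than 20 mm or tipped over (distance of any of dish_small, dish_stack, wash_bottle, vial_rack, tip_box, beaker, forceps from where it was at the start of the episode above 0.02 m or angle between any of wash_bottle, beaker, dish_stack's own z axis and vertical above 0.5 rad).
It also fails if it takes over 72 s, if anything falls off the work surface, if the arm or the gripper's body presses on something with over 40 N, if the wrist force passes 120 N, or if a joint passes its speed limit or range.

### The arm

A 6-joint arm with a two-finger parallel gripper is mounted at the origin on the work surface. World frame = base frame: x ahead of the robot, y to its left, z up, the work surface at z = 0. Lengths are in m, angles in degrees, forces in N, time in s.
With the tool pointing down it reaches from about 0.325 to 0.85 m from the base axis. Payload 15.5 kg.
Tool frame: the origin (TCP) lies midway between the tips of the shut fingers; the grasp point (between the pads) lies 19 mm behind it; y points along the fingers, x is the direction in which the jaws open and shut, and the axes are right-handed (so a half turn about y gives the same grasp; the last joint's range is limited). The gripper opens to 91 mm and grips with 3 to 60 N. Pads are 32 mm wide; open, the fingers measure 118 mm over their backs; the gripper's body (76 mm by 178 mm) begins 60 mm behind the grasp point.
Start: joints at [-71.591, 28.281, 77.091, -0, 74.628, -5.472], TCP at [0.253, -0.571, 0.214] pointing down, gripper open.
Joint ranges: [-166.48, 166.48], [-47.26, 123.95], [12.59, 153.08], [-70.14, 250.14], [6.76, 159.57], [-176.63, 176.63]. Speed limits (degrees/s): [108.29, 108.29, 147.25, 172.46, 172.46, 172.46].

### API

Orientations are given as a 3x3 rotation matrix whose columns are the frame's x, y, z axes.
In Python, from bench import ctrl gives the robot as it stands. The module is installed in compiled form; this text tells all that it offers. Calls block until the motion is done:
- ctrl.goto(position, orientation): joint-space move of the TCP to a pose.
- ctrl.move_l(position, vel=0.15, ori=None, contact_N=None): straight line of the TCP; ori=None keeps the orientation; vel is the mean speed in m/s. With contact_N (N) it stops when the force on the tool has changed by that much, and returns True; else False.
- ctrl.movej(angles): joint-space move.
- ctrl.command_gripper(opening): opening from 0.0 (shut) to 1.0 (fully open); the grip force is fixed at half the most; returns when the fingers have stopped.
- ctrl.sleep(seconds).
- ctrl.ik(position, orientation): joint angles nearest the present ones, or None.
- ctrl.read_camera(name): name is "side" or "top" or "wrist"; returns the picture (420x560x3 uint8, blue, green, red); there is no depth.
- ctrl.camera_params(name): a dict with "fx", "fy", "cx", "cy" (pixels), "pose" (4x4, takes a point from camera to world coordinates); the wrist camera has in their place "T_tool_cam" (4x4, takes a point from camera to tool coordinates, whose origin is the TCP and whose axes are the tool frame's). Camera axes: x right, y up, looking along -z (the intrinsics and any distortion apply to the point x, -y, -z); pixel columns grow to the right and rows downward; lengths in m; the calibration is good to about 2 mm. A picture is of the moment at which its call begins: read the wrist's pose just before it. camera_params takes no time and is no camera call.
A pose or a line that the arm cannot do raises ctrl.MotionError and nothing moves.
- ctrl.sign_off(): hands the job in, once; it reports no verdict.
Readings, each from a call of its own:
- ctrl.current_t(): time.
- ctrl.current_q(): joint angles.
- ctrl.current_dq(): joint speeds.
- ctrl.current_effort(): joint torques, N m.
- ctrl.current_tool_pos(): TCP position.
- ctrl.current_eef_rot(): TCP orientation.
- ctrl.current_contact_force(): force on the tool from outside, world axes, zero at the start.
- ctrl.current_wrist_torque(): the same for the moment, N m.
- ctrl.current_grip_width(): opening from 0.0 (shut) to 1.0 (fully open).
Only numpy, scipy, OpenCV 4.12 (cv2) and the standard library are available. Lean on these libraries where they do the work, as an engineer would, in place of code of your own. Each camera call takes 0.05 s, during which the arm holds its last target. There are 200 camera calls.

## Working session

There is one attempt and no reset: what is moved stays moved. The work goes in short steps, each a Python script; the robot and the scene stay as the last script left them, time stands still between calls to the robot, and variables do not carry over. Pictures are saved under pics/ and viewed, about 8 in all and at most 12, crops included, and the job is handed in when it is done.

```bash
mkdir -p pics; python3 - <<'E'
from bench import ctrl
import cv2,numpy as np
np.set_printoptions(precision=4,suppress=True)
for n in("side","top","wrist"):
    cv2.imwrite(f"pics/{n}0.png",ctrl.read_camera(n)); print(n,ctrl.camera_params(n))
print(ctrl.current_eef_rot(),ctrl.current_t())
a=[cv2.imread(f"pics/{n}0.png") for n in("side","top")]
E
```

```text
side {'fx': 387.8026339794902, 'fy': 387.8026339794902, 'cx': 280.8963891932686, 'cy': 201.8971689413374, 'pose': array([[ 0.9766,  0.1501, -0.1543,  0.4393],
       [-0.2141,  0.6033, -0.7682, -0.7484],
       [-0.0222,  0.7833,  0.6213,  0.8052],
       [ 0.    ,  0.    ,  0.    ,  1.    ]])}
top {'fx': 426.63147135110324, 'fy': 426.63147135110324, 'cx': 283.6017227905415, 'cy': 212.61066630725423, 'pose': array([[-0.0089,  0.9922, -0.1243,  0.4331],
       [-0.9999, -0.0072,  0.0137, -0.0075],
       [ 0.0127,  0.1244,  0.9921,  1.455 ],
       [ 0.    ,  0.    ,  0.    ,  1.    ]])}
wrist {'fx': 326.88405407947, 'fy': 326.88405407947, 'cx': 282.830581826012, 'cy': 207.2006526645769, 'T_tool_cam': array([[ 1.    ,  0.0008, -0.0001, -0.0008],
       [-0.0003,  0.277 , -0.9609, -0.1705],
       [-0.0007,  0.9609,  0.277 ,  0.0787],
       [ 0.    ,  0.    ,  0.    ,  1.    ]])}
[[ 0.4049 -0.0003  0.9144]
 [-0.9144  0.0009  0.4049]
 [-0.0009 -1.      0.0001]] 0.15
```

View pics/side0.png

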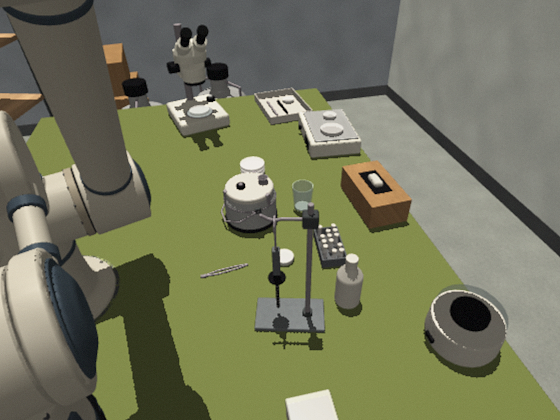

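View pics/top0.png

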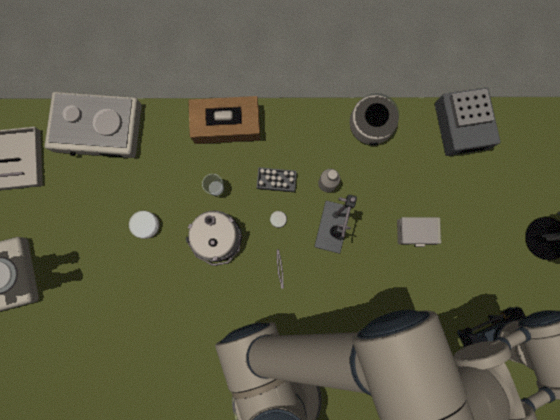

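```bash
python3 - <<'E'
import cv2,numpy as np
s=cv2.imread("pics/side0.png");t=cv2.imread("pics/top0.png")
z=lambda im,x,y,w,h,k:cv2.resize(im[y:y+h,x:x+w],None,fx=k,fy=k,interpolation=cv2.INTER_CUBIC)
c=np.zeros((600,800,3),np.uint8)
c[:300,:400]=z(t,180,200,80,60,5); c[:300,400:]=z(t,305,190,80,60,5)
c[300:,:400]=z(s,215,165,80,60,5); c[300:,400:]=z(s,240,200,100,75,4)
cv2.imwrite("pics/crop0.png",c)
E
```

```text
(no output)
```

View pics/crop0.png

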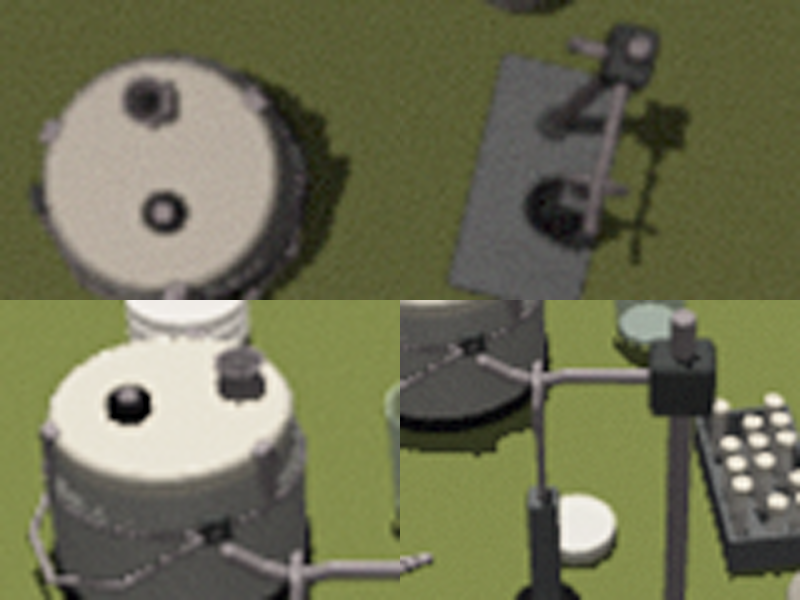

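```bash
cat > h.py <<'E'
from bench import ctrl
import cv2,numpy as np
np.set_printoptions(precision=4,suppress=True)
def ray(n,uv,T=None):
    p=ctrl.camera_params(n); T=p["pose"] if T is None else T
    d=T[:3,:3]@np.array([(uv[0]-p["cx"])/p["fx"],-(uv[1]-p["cy"])/p["fy"],-1.]); return T[:3,3],d
def plane(n,uv,z,T=None):
    o,d=ray(n,uv,T); return o+d*(z-o[2])/d[2]
def wristT():
    T=np.eye(4);T[:3,:3]=ctrl.current_eef_rot();T[:3,3]=ctrl.current_tool_pos();return T@ctrl.camera_params("wrist")["T_tool_cam"]
def proj(n,P,T=None):
    p=ctrl.camera_params(n); T=p["pose"] if T is None else T
    q=T[:3,:3].T@(np.asarray(P)-T[:3,3]); return np.array([p["cx"]-p["fx"]*q[0]/q[2],p["cy"]+p["fy"]*q[1]/q[2]])
E
python3 - <<'E'
from h import *
T=lambda x,y,ox,oy,k=5:(ox+x/k,oy+y/k)
top=lambda x,y:T(x,y,180,200); tst=lambda x,y:T(x,y,305-80,190) 
print("tube top",plane("top",top(147,100),.140),"side",plane("side",T(240,57,215,165),.140))
print("vent top",plane("top",top(164,212),.134),"side",plane("side",T(130,98,215,165),.134))
print("lid",plane("top",top(160,174),.122))
c=[plane("top",tst(*p),.012) for p in((505,55),(450,285),(580,297))];print("base",c)
d=c[0]-c[1];print("yaw",np.degrees(np.arctan2(d[1],d[0])),np.linalg.norm(d[:2]))
print("hooktip",plane("top",tst(590,235),.322),"clamp-end",plane("top",tst(622,85),.3115),"posttop",plane("top",tst(640,47),.35))
print("side posttop",plane("side",T(284,17,240,200,4),.35),"hook at rod",plane("side",T(138,78,240,200,4),.3115))
print("collar side",plane("side",(277,279),.1425),"collar top",plane("top",tst(555,210),.1425))
for n,uv in dict(small=(278,219),forceps=(280,270),bottle=(330,181),rack=(277,180),beaker=(213,185),stack=(144,224),tipbox=(420,231)).items(): print(n,plane("top",uv,.03))
E
```

```text
tube top [0.5765 0.2041 0.14  ] side [0.5786 0.2079 0.14  ]
vent top [0.5076 0.1937 0.134 ] side [0.5089 0.1906 0.134 ]
lid [0.532  0.1983 0.122 ]
base [array([ 0.653, -0.173,  0.012]), array([ 0.4961, -0.1324,  0.012 ]), array([ 0.4873, -0.2202,  0.012 ])]
yaw -14.492853922813074 0.16202447257017497
hooktip [ 0.5085 -0.1807  0.322 ] clamp-end [ 0.5905 -0.2018  0.3115] posttop [ 0.6052 -0.2053  0.35  ]
side posttop [ 0.6055 -0.2061  0.35  ] hook at rod [ 0.5381 -0.1887  0.3115]
collar side [ 0.5372 -0.1936  0.1425] collar top [ 0.5361 -0.1869  0.1425]
small [ 0.5902 -0.0081  0.03  ]
forceps [ 0.4203 -0.0135  0.03  ]
bottle [ 0.719 -0.186  0.03 ]
rack [ 0.7235 -0.0057  0.03  ]
beaker [0.7077 0.2111 0.03  ]
stack [0.5767 0.4397 0.03  ]
tipbox [ 0.5461 -0.4852  0.03  ]
```

```bash
cat >> h.py <<'E'
def ori(head,tilt,roll=0):
    h,t=np.radians([head,tilt]); y=np.array([np.cos(h)*np.cos(t),np.sin(h)*np.cos(t),-np.sin(t)])
    z=np.array([np.cos(h)*np.sin(t),np.sin(h)*np.sin(t),np.cos(t)])
    R=np.column_stack([np.cross(y,z),y,z])
    f=np.array([np.cos(h),np.sin(h),0]); return cv2.Rodrigues(f*np.radians(roll))[0]@R
def tcp(grip,R): return np.asarray(grip)+.019*R[:,1]
S=np.array([.5377,-.1885,0]); YAW=-14.5
X=np.array([np.cos(np.radians(YAW)),np.sin(np.radians(YAW)),0])
M=np.array([.5776,.206,.14]); Z=np.array([0,0,1.])
E
python3 - <<'E'
from h import *
for t in(0,10,20,30,40):
    R=ori(YAW,t); print("tilt",t)
    def show(n,g,R): 
        q=ctrl.ik(tcp(g,R),R); print(n,None if q is None else np.round(q,0))
    g=S+.192*Z
    show("pre",g-.1*X,R);show("grasp",g,R);show("lift",g+.017*Z,R);show("back",g+.017*Z-.08*X,R);show("up",g+.2*Z-.08*X,R)
    for hd in(0,20,40):
        R=ori(hd,t);show(f"dewar-up{hd}",M+(.0545+.14)*Z,R);show("dewar",M+.0545*Z,R)
    for r in(90,-90): show(f"fin{r}",[.5,0,.35],ori(0,t,r))
    show("finP",[.5,0,.35],ori(0,t+90))
E
```

```text
tilt 0
pre None
grasp [ -40.   77.  146.  146.  128. -113.]
lift [ -40.   74.  147.  147.  127. -111.]
back None
up None
dewar-up0 [ 29.  37. 132. 210.  81. -95.]
dewar [ 29.  62. 133. 210. 103. -82.]
dewar-up20 [  7.  38. 139. 167.  87. -89.]
dewar [  7.  68. 139. 165. 116. -97.]
dewar-up40 [-12.  37. 132. 127.  83. -81.]
dewar [ -12.   62.  133.  127.   99. -102.]
fin90 None
fin-90 None
finP [-7. 12. 84. -0. 84. 83.]
tilt 10
pre None
grasp [ -40.   64.  147.  154.  108. -104.]
lift [ -40.   60.  147.  154.  105. -102.]
back None
up [-52.   9. 145. 136.  60. -72.]
dewar-up0 [  29.   26.  129.  214.   59. -104.]
dewar [ 29.  52. 133. 209.  85. -87.]
dewar-up20 [  7.  26. 134. 165.  61. -85.]
dewar [  7.  56. 140. 167.  95. -93.]
dewar-up40 [-11.  26. 129. 122.  65. -69.]
dewar [-11.  52. 133. 129.  83. -94.]
fin90 None
fin-90 None
finP [-6. 18. 77. -1. 96. 84.]
tilt 20
pre None
grasp [-38.  47. 143. 157.  80. -94.]
lift [-38.  43. 143. 157.  75. -92.]
back None
up [-49.  -3. 136. 117.  37. -45.]
dewar-up0 [  28.   18.  124.  225.   39. -117.]
dewar [ 28.  41. 131. 209.  63. -94.]
dew
[... 603 characters left out ...]
. 117.  90.  39. -28.]
dewar [ -6.  32. 126. 120.  47. -68.]
fin90 [-51.  35. 140.  99.  89.   5.]
fin-90 [ 26.  35. 140. 236.  87. 176.]
finP [ -5.  29.  65.  -3. 116.  84.]
tilt 40
pre [-43.  22. 143. 143.  38. -79.]
grasp [-34.  24. 129. 144.  26. -70.]
lift [-34.  21. 128. 138.  23. -64.]
back [-41.  18. 139. 138.  31. -70.]
up [-41.  -9. 119.  42.  30.  35.]
dewar-up0 [ 24.  10. 110. -57.  22. 160.]
dewar [  24.   26.  120.  234.   22. -126.]
dewar-up20 [ 10.   8. 113.  40.  12.  44.]
dewar [ 10.  25. 123. 156.  19. -74.]
dewar-up40 [ -3.  10. 110.  62.  36.   2.]
dewar [ -3.  26. 120. 101.  32. -44.]
fin90 [-52.  34. 131.  88.  90.  15.]
fin-90 None
finP [ -5.  34.  60.  -4. 126.  84.]
```

```bash
python3 - <<'E'
from h import *
for s in(90,-90):
  for t in(0,15,30,40):
    R=ori(YAW+s,t); print("side",s,"tilt",t)
    def show(n,g,R): 
        for r in ("",):
            q=ctrl.ik(tcp(g,R),R); print(n,None if q is None else np.round(q,0))
    g=S+.192*Z
    for flip in (0,1):
        F=np.diag([-1,1,-1.]) if flip else np.eye(3)
        R=ori(YAW+s,t)@F; print("flip",flip)
        show("pre",g-.1*R[:,1],R);show("grasp",g,R);show("back",g+.017*Z-.08*X,R);show("up",g+.2*Z-.08*X,R)
        R=ori(YAW+s+39,t)@F;show(f"dewar-up",M+(.0545+.14)*Z,R);show("dewar",M+.0545*Z,R)
        for r in(90,-90): show(f"fin{r}",[.45,-.0,.35],ori(YAW+s+15,t,r)@F)
E
```

```text
side 90 tilt 0
flip 0
pre [-59.  62.  69.  57. 122. -51.]
grasp [-53.  60.  79.  59. 115. -55.]
back [-58.  56.  89.  52. 113. -63.]
up [-58.  40.  87.  60. 123. -46.]
dewar-up [-12.  50.  72.  68. 121. -38.]
dewar [-12.  61.  72.  63. 116. -50.]
fin90 [-42.  40.  97.  56. 118.  34.]
fin-90 [ -42.   40.   97.   56.  118. -146.]
flip 1
pre [-59.  62.  69.  57. 122. 129.]
grasp [-53.  60.  79.  59. 115. 125.]
back [-58.  56.  89.  52. 113. 117.]
up [-58.  40.  87.  60. 123. 134.]
dewar-up [-12.  50.  72.  68. 121. 142.]
dewar [-12.  61.  72.  63. 116. 130.]
fin90 [ -42.   40.   97.   56.  118. -146.]
fin-90 [-42.  40.  97.  56. 118.  34.]
side 90 tilt 15
flip 0
pre [-59.  53.  70.  50. 115. -49.]
grasp [-53.  52.  80.  52. 105. -53.]
back [-57.  47.  91.  47. 104. -60.]
up [-57.  33.  85.  53. 118. -43.]
dewar-up [-12.  44.  71.  59. 114. -36.]
dewar [-12.  54.  74.  55. 107. -48.]
fin90 [-36.  43.  87.  50. 127.  36.]
fin-90 [ -48.   37.  108.   61.  109. -150.]
flip 1
pre [-59.  53.  70.  50. 115. 131.]
grasp [-53.  52.  80.  52. 105. 127.]
back [-57.  47.  91.  47. 104. 120.]
up [-5
[... 3063 characters left out ...]
r [ 40.  44.  83. -57.  84.  39.]
fin90 None
fin-90 [ 20.  46.  79. -56. 128. -42.]
side -90 tilt 40
flip 0
pre [   7.   35.   82.  -46.   88. -147.]
grasp [  -0.   37.   89.  -50.   77. -143.]
back [   2.   32.   99.  -49.   75. -138.]
up [   2.   18.   87.  -47.   92. -158.]
dewar-up [  38.   31.   75.  -48.   89. -159.]
dewar [  38.   40.   83.  -50.   78. -147.]
fin90 None
fin-90 [ 16.  48.  74. -52. 135. 138.]
flip 1
pre [  7.  35.  82. -46.  88.  33.]
grasp [ -0.  37.  89. -50.  77.  37.]
back [  2.  32.  99. -49.  75.  42.]
up [  2.  18.  87. -47.  92.  22.]
dewar-up [ 38.  31.  75. -48.  89.  21.]
dewar [ 38.  40.  83. -50.  78.  33.]
fin90 None
fin-90 [ 16.  48.  74. -52. 135. -42.]
```

```bash
python3 - <<'E'
from h import *
R=ori(YAW+90,30); g=S+.192*Z
ctrl.goto(tcp(g-.15*R[:,1],R),R); ctrl.command_gripper(.55)
T=wristT(); im=ctrl.read_camera("wrist"); np.save("Tw1.npy",T)
cv2.imwrite("pics/w1.png",im)
print(ctrl.current_t(),ctrl.current_tool_pos())
for z in(.1375,.1545,.192,.2295,.28,.3155): print(z,proj("wrist",S+z*Z,T))
E
```

```text
2.3333 [ 0.5093 -0.2983  0.2575]
0.1375 [282.88   235.1221]
0.1545 [282.8966 224.7397]
0.192 [282.9378 198.9458]
0.2295 [282.9869 168.2437]
0.28 [283.07   116.3107]
0.3155 [283.1447  69.6147]
```

View pics/w1.png

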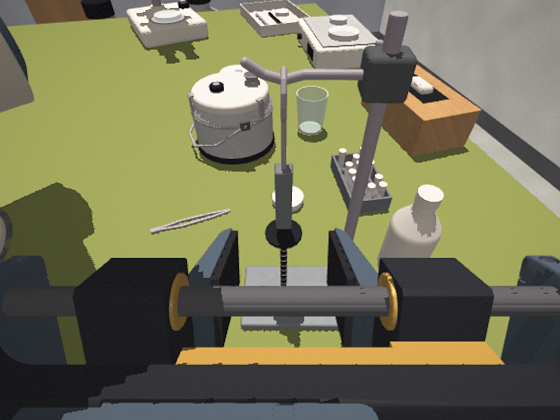

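```bash
python3 - <<'E'
from h import *
R=ori(YAW+90,30); g=S+.192*Z
ctrl.move_l(tcp(g,R),vel=.12); print(ctrl.current_contact_force())
ctrl.command_gripper(0); ctrl.sleep(.2)
print(ctrl.current_grip_width(),ctrl.current_tool_pos()-tcp(g,R),ctrl.current_contact_force())
cv2.imwrite("pics/s2.png",ctrl.read_camera("side"))
p=ctrl.current_tool_pos()
ctrl.move_l(p+.0172*Z,vel=.03); ctrl.sleep(.2); print(ctrl.current_contact_force())
T=wristT();im=ctrl.read_camera("wrist");cv2.imwrite("pics/w2.png",im);s=ctrl.read_camera("side")
z=lambda im,x,y,w,h,k:cv2.resize(im[y:y+h,x:x+w],None,fx=k,fy=k,interpolation=cv2.INTER_CUBIC)
cv2.imwrite("pics/lift.png",np.hstack([z(s,220,190,130,180,3),z(im,200,0,136,180,3)]))
print(ctrl.current_t())
E
```

```text
[-0.0756  0.204  -1.3019]
0.17639120886554732 [ 0. -0.  0.] [ 0.7326 -1.0681  0.9347]
[ 1.0712  0.6397 -0.9262]
5.625
```

View pics/lift.png

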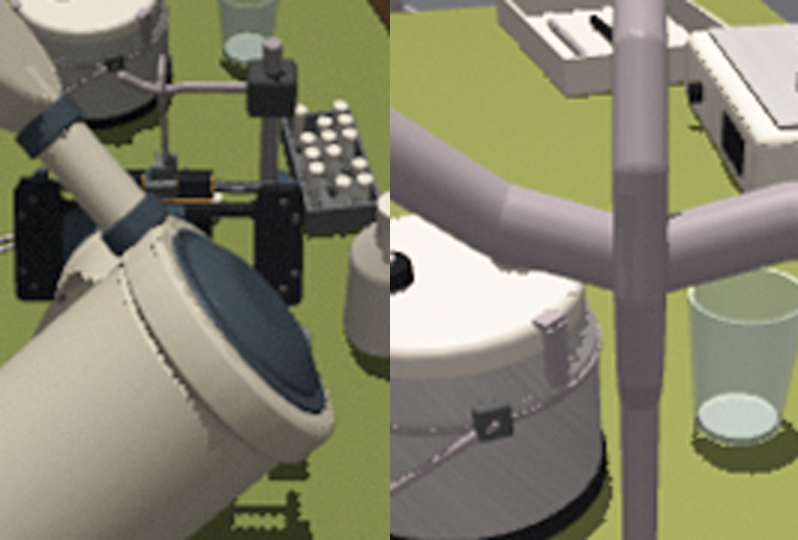

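```bash
python3 - <<'E'
from h import *
p=ctrl.current_tool_pos()
hit=ctrl.move_l(p-.085*X,vel=.05,contact_N=3); print(hit,(ctrl.current_tool_pos()-p)@X,ctrl.current_contact_force(),ctrl.current_grip_width())
if not hit:
    ctrl.sleep(.3); p=ctrl.current_tool_pos(); ctrl.move_l(p+.13*Z,vel=.12)
    # above tube: look, 60 mm of clearance under the tip
    R=ori(YAW+129,30); ctrl.goto(tcp(M+(.0545+.165)*Z,R),R); ctrl.sleep(.3)
    T=wristT();np.save("Tw3.npy",T);w=ctrl.read_camera("wrist");s=ctrl.read_camera("side");t=ctrl.read_camera("top")
    for n,i in zip("wst",(w,s,t)): cv2.imwrite(f"pics/{n}3.png",i)
    o=M+.165*Z
    for n,P in dict(tip=o-.105*Z,collar=o,htop=o+.092*Z,mouth=M).items(): print(n,"w",proj("wrist",P,T),"s",proj("side",P),"t",proj("top",P))
    z=lambda im,x,y,w,h,k:cv2.resize(im[y:y+h,x:x+w],None,fx=k,fy=k,interpolation=cv2.INTER_CUBIC)
    cv2.imwrite("pics/c3.png",np.hstack([cv2.resize(w,(400,300))if 0 else z(w,200,100,160,240,2.5),z(s,200,75,100,150,4)]))
print(ctrl.current_t(),ctrl.current_contact_force())
E
```

```text
False -0.08484123147297586 [ 0.0871 -0.1733 -1.519 ] 0.17275505763597257
tip w [282.5177 373.5788] s [261.7205 159.8561] t [205.5101 217.4718]
collar w [282.5449 319.4978] s [259.6978 127.3428] t [198.9645 213.0877]
htop w [282.5927 224.1528] s [257.7102  95.3964] t [192.1764 208.5412]
mouth w [282.5079 393.1922] s [262.775  176.8043] t [208.7865 219.6663]
10.9167 [-1.166   0.5365 -0.5063]
```

View pics/c3.png

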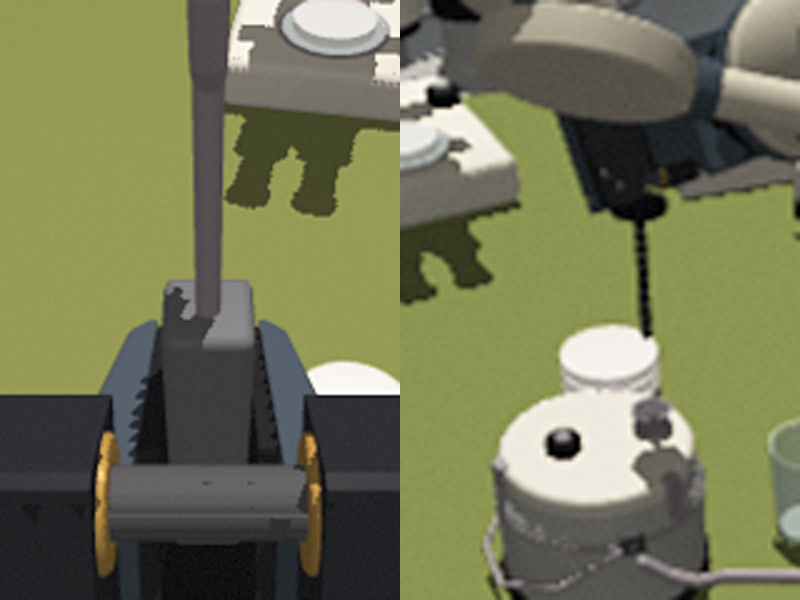

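```bash
python3 - <<'E'
from h import *
p0=ctrl.current_tool_pos(); f0=ctrl.current_contact_force()
for dz in (.055,.075,.09,.12,.15,.160):
    hit=ctrl.move_l(p0-dz*Z,vel=.04,contact_N=4)
    print(dz,hit,ctrl.current_tool_pos()-p0,ctrl.current_contact_force()-f0,ctrl.current_wrist_torque())
    if hit: break
s=ctrl.read_camera("side");cv2.imwrite("pics/s4.png",s)
cv2.imwrite("pics/c4.png",cv2.resize(s[75:225,180:330],None,fx=4,fy=4,interpolation=cv2.INTER_CUBIC))
print(ctrl.current_t())
E
```

```text
0.055 False [ 0.0001  0.     -0.0548] [ 0.903  -0.3479 -0.4178] [-0.4836 -0.356  -0.0049]
0.075 False [ 0.     0.    -0.075] [ 0.5907 -0.3097 -0.5435] [-0.53   -0.3937  0.0142]
0.09 False [-0.     -0.     -0.0901] [ 1.3885 -0.4957 -0.7281] [-0.5233 -0.3635  0.0058]
0.12 False [ 0.0001 -0.     -0.1198] [ 0.0086 -1.2518 -0.3602] [-0.5576 -0.3726 -0.0035]
0.15 False [ 0.0001  0.     -0.1498] [ 0.1183 -0.8067  0.0377] [-0.5167 -0.371   0.004 ]
0.16 False [-0.0001 -0.     -0.1602] [ 1.742  -0.7806  0.1832] [-0.5403 -0.3546  0.0213]
15.8667
```

View pics/c4.png

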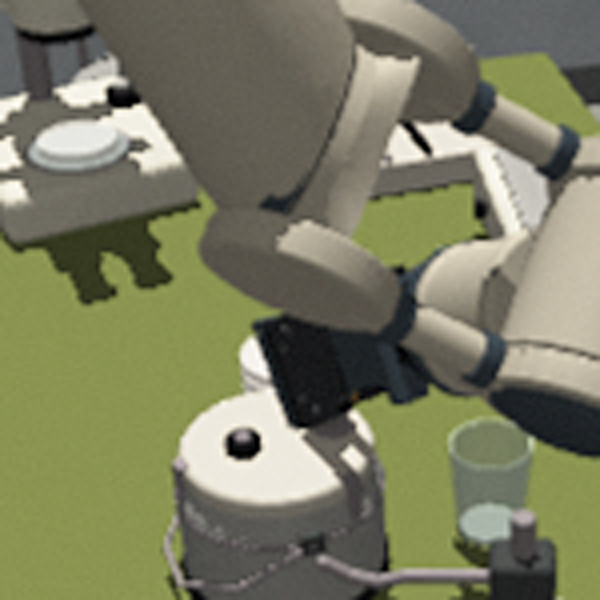

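```bash
python3 - <<'E'
from h import *
p0=ctrl.current_tool_pos(); f0=ctrl.current_contact_force()
hit=ctrl.move_l(p0-.012*Z,vel=.01,contact_N=5)
print(hit,ctrl.current_tool_pos()-p0,ctrl.current_contact_force()-f0)
ctrl.sleep(.3);print(ctrl.current_contact_force()-f0,ctrl.current_tool_pos(),ctrl.current_grip_width(),ctrl.current_t())
E
```

```text
True [-0.      0.0001 -0.0052] [ 0.4468 -1.6278  7.8625]
[ 0.441 -1.648  6.842] [0.5708 0.2208 0.1847] 0.16969335013486436 16.8417
```

```bash
python3 - <<'E'
from h import *
ctrl.sleep(2.2); p=ctrl.current_tool_pos()
print("held",ctrl.current_contact_force(),ctrl.current_grip_width(),ctrl.current_t())
ctrl.move_l(p+.17*Z,vel=.08); ctrl.sleep(.3); print(ctrl.current_q(),ctrl.current_contact_force())
cv2.imwrite("pics/s5.png",ctrl.read_camera("side"))
g0=M+.0545*Z; R=ori(YAW+129,30)
for z in(.4,.45,.5,.55): print("up",z,ctrl.ik(tcp([M[0],M[1],z],R),R))
for z in(.45,.5,.55):
  for hd in(60,90,115):
    for x,y in((.45,0),(.5,.05)):
      for r in (90,-90):
        Rf=ori(hd,30,r); q=ctrl.ik(tcp([x,y,z],Rf),Rf)
        print(z,hd,x,y,r,None if q is None else np.round(q))
E
```

```text
held [ 0.1214 -1.1041  6.0344] 0.17053401898159132 19.0417
[ -9.5645  36.2457  67.7156  50.0081 110.5379 -30.8293] [ 0.0657 -0.0559 -0.3531]
up 0.4 [ -9.5536  34.5392  65.2238  51.2924 113.1498 -27.3747]
up 0.45 [ -9.5536  32.5735  61.162   53.5207 116.8298 -22.106 ]
up 0.5 [ -9.5536  31.0713  56.4174  56.3139 120.4236 -16.2826]
up 0.55 [ -9.5536  30.0757  50.9103  59.7855 123.8689  -9.766 ]
0.45 60 0.45 0 90 [-43.  31.  94.  62. 124.  46.]
0.45 60 0.45 0 -90 [ -61.   12.  137.   89.   90. -149.]
0.45 60 0.5 0.05 90 [-36.  32.  92.  68. 119.  51.]
0.45 60 0.5 0.05 -90 [ -43.   13.  135.  104.   81. -149.]
0.45 90 0.45 0 90 [-30.  39.  75.  54. 142.  47.]
0.45 90 0.45 0 -90 [ -54.   22.  115.   72.  106. -139.]
0.45 90 0.5 0.05 90 [-25.  41.  71.  62. 139.  55.]
0.45 90 0.5 0.05 -90 [ -44.   22.  114.   80.  100. -137.]
0.45 115 0.45 0 90 [-19.  44.  64.  42. 156.  39.]
0.45 115 0.45 0 -90 [ -45.   30.   97.   64.  121. -134.]
0.45 115 0.5 0.05 90 [-15.  48.  57.  56. 155.  54.]
0.45 115 0.5 0.05 -90 [ -37.   31.   95.   70.  116. -130.]
0.5 60 0.45 0 90 [-43.  27.  91.  66. 127.  54.
[... 502 characters left out ...]
158.  65.]
0.5 115 0.5 0.05 -90 [ -37.   27.   93.   73.  118. -123.]
0.55 60 0.45 0 90 [-43.  24.  88.  71. 129.  62.]
0.55 60 0.45 0 -90 [ -61.   -4.  126.   90.   91. -122.]
0.55 60 0.5 0.05 90 [-36.  25.  86.  76. 123.  65.]
0.55 60 0.5 0.05 -90 [ -43.   -3.  125.   99.   76. -123.]
0.55 90 0.45 0 90 [-30.  34.  70.  68. 148.  65.]
0.55 90 0.45 0 -90 [ -54.   12.  107.   78.  111. -122.]
0.55 90 0.5 0.05 90 [-25.  36.  65.  75. 143.  71.]
0.55 90 0.5 0.05 -90 [ -44.   12.  107.   83.  102. -120.]
0.55 115 0.45 0 90 None
0.55 115 0.45 0 -90 [ -45.   22.   91.   72.  126. -119.]
0.55 115 0.5 0.05 90 [-15.  43.  51.  80. 159.  80.]
0.55 115 0.5 0.05 -90 [ -37.   23.   89.   77.  120. -116.]
```

```bash
python3 - <<'E'
from h import *
p=ctrl.current_tool_pos(); ctrl.move_l([p[0],p[1],p[2]+.14],vel=.1)
R=ori(90,30,90); q=ctrl.ik(tcp([.45,0,.5],R),R); q0=np.array(ctrl.current_q())
for a in(.25,.5,.75,1): ctrl.movej(list(q0+a*(np.array(q)-q0)))   # gentle, stepwise
ctrl.sleep(1); print(ctrl.current_contact_force(),ctrl.current_grip_width(),ctrl.current_t(),np.abs(ctrl.current_dq()).max())
g=np.array([.45,0,.5]);zr=R[:,2]*np.cos(np.radians(30))-R[:,1]*np.sin(np.radians(30));print("rod z",zr)
w=ctrl.read_camera("wrist");s=ctrl.read_camera("side");t=ctrl.read_camera("top")
cv2.imwrite("pics/c6.png",np.vstack([np.hstack([cv2.resize(i,(400,300)) for i in(s,t)]),np.hstack([cv2.resize(w,(400,300)),cv2.resize(s[60:270,150:430],(400,300))])]))
for n in("side","top"): print(n,[proj(n,g+d*zr) for d in(-.1595,-.0545,.1045)])
E
```

```text
[-0.4118 -0.4789  0.2691] 0.1714016627495091 25.8583 0.11714321296423945
rod z [ 1. -0.  0.]
side [array([124.6326, 102.4502]), array([180.4479,  96.512 ]), array([260.5667,  87.9882])]
top [array([275.1865, 332.1122]), array([274.8818, 283.3092]), array([274.436 , 211.9278])]
```

View pics/c6.png

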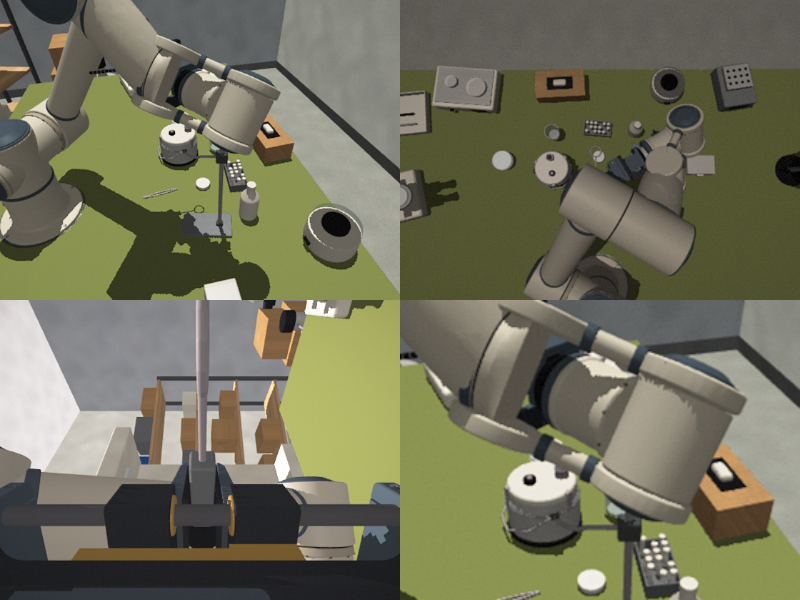

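```bash
python3 -c "
from bench import ctrl
ctrl.sleep(.5);print(ctrl.current_grip_width(),ctrl.current_contact_force(),ctrl.current_dq());ctrl.sign_off()"
```

```text
0.16963340027117774 [ 0.6339479   0.71766307 -0.93536639] [-0.03314204 -0.07111748  0.08155793 -0.03756763  0.02652469  0.10061849]
the job is handed in; nothing more can be done
```

The dip is done and the job is handed in. The program ended with the rod still in the grip at about 26 s of the 72 s allowed; no verdict was given.

- **Unhooking:** I gripped the rod by its handle, raised it 17 mm and drew it 85 mm clear along the hook. The 3 N contact stop did not trip.
- **Dip:** I lowered it into the dip tube until the collar stopped 165.4 mm down (165 mm expected). It stayed there in the grip for about 2.5 s, pressing with about 6–7 N.
- **Finish:** I drew it out and am holding it level about 0.5 m above the bench. By the commanded pose the handle is about 0.21 m from the dewar's axis.

**Last checks:** The grip width was 0.17, which fits the 16 mm handle. The force on the tool was about 1 N, at noise level, and the joints were still (0.1 degrees/s at most). The side view shows the rod's thin end near its predicted pixel, and the wrist view shows the rod straight in the grip. The bystanders looked unmoved, judged by eye only.

**Disagreement:** The two fixed cameras put the tube mouth about 4 mm apart, so I used the average. The rod went in without measurable contact until the collar stopped.

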